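Change the ink jar from the back of the bottle rack

ROBOT

A 6-joint arm with a two-finger parallel gripper is mounted at the origin on the work surface. World frame = base frame: x ahead of the robot, y to its left, z up, the work surface at z = 0. Lengths are in m, angles in rad, forces in N, time in s.
With the tool pointing down it reaches from about 0.425 to 0.95 m from the base axis. Payload 14.7 kg.
Tool frame: the origin (TCP) lies midway between the tips of the shut fingers; the grasp point (between the pads) lies r.pinch_z behind it (r.pinch_z is the distance from the TCP to the grasp point, in m); z points along the fingers, y is the line along which they close (so a half turn about z gives the same grasp; the last joint's range is limited). The gripper opens to 85 mm and grips with 20 to 120 N. Pads are 22 mm wide; open, the fingers measure 114 mm over their backs; the gripper's body (76 mm by 85 mm) begins 54 mm behind the grasp point. The pads swing forward as they close: fully open they stand 13 mm farther back than shut.
Start: joints at [1.223, 0.48, 1.596, -0, 1.065, -0.047], TCP at [0.193, 0.621, 0.231] pointing down, gripper open.
Joint ranges: [-2.75, 2.75], [-0.82, 2.05], [0.23, 2.67], [-1.56, 4.7], [0.09, 2.69], [-2.92, 2.92]. Speed limits (rad/s): [1.89, 1.89, 2.39, 3.01, 3.01, 3.01].

INTERFACE

Orientations are given as a unit quaternion [w, x, y, z].
In Python, from plant import read_state, viewer, job_done, r gives the robot as it stands.
- The arm moves only by the shell command python3 -m handwheel 'ROWS'. ROWS is JSON, a list that holds one entry, the list of rows, each a list of 7 numbers: the shift along the world's x, y, z in mm, then the turn, a rotation vector about the world's x, y, z in rad, then the closure, from 0 (fully open) to 1 (shut). A call has 1 to 12 rows; each row is the pose to reach, as a shift and turn from the pose commanded when the call began; what a row does not reach only later rows make up. A row lasts 1/10 s, in which the tool goes at most 50 mm and 8.59 degrees, less where a joint would pass 70% of its speed; a pose out of reach is approached as far as the arm can. A call with a gripper value outside its range is refused whole. The fingers move at their own pace and stop on an object; the grip force is fixed at half the most. Time passes only in rows, so rows that repeat a pose let the fingers close. It gives the time, the measured TCP pose, the force, the opening and the grip force at its end, in the units of the state.
- read_state(): the state, without advancing time (a new reading comes with each control period).
- viewer.snapshot(name): name is "scene" or "side" or "wrist"; returns a dict with "image" (420x560x3 uint8, red, green, blue), "camera_matrix" (3x3 intrinsics, pixels), "world_from_camera" (4x4, takes a point from camera to world coordinates). Camera axes: x right, y up, looking along -z (the intrinsics and any distortion apply to the point x, -y, -z); pixel columns grow to the right and rows downward; lengths in m; the calibration is good to about 2 mm. A picture is of the moment at which its call begins. There is no depth.
- job_done(): hands the job in; it is judged then, once.
The state is a dict: "t": time; "joint_pos": joint angles; "qvel": joint speeds; "joint_efforts": joint torques, N m; "ee_pos": TCP position; "eef_rot": TCP orientation; "ft_force": force on the tool from outside, world axes, zero at the start; "moment": the same for the moment, N m; "gripper_width": opening from 0.0 (shut) to 1.0 (fully open); "grasp_force": force on a finger pad.
Only numpy, scipy, OpenCV 4.12 (cv2) and the standard library are available. Lean on these libraries where they do the work, as an engineer would, in place of code of your own. Each camera call takes 0.05 s, during which the arm holds its last target. There are 200 camera calls.

TASK

The wide round jar on the cork coaster is finished with and I want the low square ink jar from the back of the wooden rack there instead: first stand the oblong can and the dropper bottle, which are in the way, aside on the grey felt pad. Then put the wide jar into the empty place at the back of the rack, behind where the dropper bottle stood, and the square jar on the middle of the coaster. Last put the can and the dropper bottle back just where each stood, keeping everything upright and leaving the spray can and the slim vial as they are.

Things in the scene. Friction and masses are not known exactly. Their poses are not given: they have to be found in the camera images.
- rack: Low pine rack, fixed, 142 (x) by 238 (y) mm. Origin: centre of its underside, on the table; floor at 6 mm, walls and slats up to 18 mm. Three lanes along its x, 72 mm wide, centre lines y = -77, 0, 77 mm, 5 mm slats between. Each lane has a front place at x = -31 and a back place at x = +29 mm. Front places hold tall things; the back place behind the dropper bottle is empty. Lanes change.
- blotter: Flat grey felt pad, fixed, 130 (x) by 200 (y) by 3 mm thick, empty: the side area. Origin: centre of its underside, on the table; top at 3 mm.
- coaster: Round flat cork coaster, fixed, 96 mm diameter, 4 mm thick. Origin: centre of its underside, on the table. The wide jar stands on it at the start.
- can: Tall oblong metal can standing upright, 46 (x) by 58 (y) mm, straight-sided to 96 mm, with a small round screw cap (26 mm diameter, off centre) to 118 mm. Origin: centre of its underside; z up. Stands in a front place of the rack with its axes along the rack's, the square jar behind it. 240 g.
- dropper: Tall round black dropper bottle standing upright, 42 mm diameter, straight-sided to 88 mm, then a shoulder and a thin white pipette top (23 mm diameter and less) to 124 mm. Origin: centre of its underside; z up. Stands in a front place of the rack, the empty back place behind it. 130 g.
- squarejar: Low square ink jar, 48 by 48 mm, straight-sided to 36 mm, with a round screw cap (36 mm diameter) on it from 40 to 54 mm. Origin: centre of its underside; z up. Stands in a back place of the rack, its sides along the rack's axes. 130 g.
- widejar: Low wide round jar, 56 mm diameter and 48 mm high, its black lid as wide as the jar. Origin: centre of its underside; z up. Stands on the cork coaster. 150 g.
- spray: Tall round grey spray can with a white cap, 50 mm diameter, 122 mm high, in a front place of the rack. Bystander: leave it. Origin: centre of its underside.
- vial: Slim amber glass vial with a black cap, 38 mm diameter, 60 mm high, in the back place behind the spray can. Bystander: leave it. Origin: centre of its underside.
Not all that is in view belongs to the job. Leave any blue or pink look-alike of the squarejar alone.

How it is judged:
By the outcome, as a careful person would: the job done as asked, in the order asked, and still so for the second after the job is handed in, with the robot touching nothing.
It also fails if it takes over 144 s, if anything falls off the work surface, if the arm or the gripper's body presses on something with over 40 N, if the wrist force passes 120 N, or if a joint passes its speed limit or range.

## Working session

There is one attempt and no reset: what is moved stays moved. The work goes in short steps, Python scripts to look and compute and a shell command to move; the robot and the scene stay as the last step left them, time stands still between calls to the robot, and variables do not carry over. Pictures are saved under pics/ and viewed, at most 14 in all, crops included, and the job is handed in when it is done.

```bash
mkdir -p pics; ls; python3 - <<'E'
from plant import read_state, viewer, r
import cv2,numpy as np
for n in ("scene","side"):
    s=viewer.snapshot(n); cv2.imwrite(f"pics/{n}0.png",s["image"][:,:,::-1])
    print(n,np.round(s["camera_matrix"],1).tolist(),np.round(s["world_from_camera"],3).tolist(), [k for k in s])
st=read_state(); print(st["t"],st["ee_pos"],st["eef_rot"],st["gripper_width"],r.pinch_z)
E
```

```text
pics
scene [[415.6, 0.0, 272.5], [0.0, 415.6, 211.8], [0.0, 0.0, 1.0]] [[0.129, -0.597, 0.792, 1.488], [0.991, 0.059, -0.117, -0.138], [0.023, 0.8, 0.6, 0.767], [0.0, 0.0, 0.0, 1.0]] ['image', 'camera_matrix', 'world_from_camera']
side [[433.7, 0.0, 277.7], [0.0, 433.7, 206.2], [0.0, 0.0, 1.0]] [[0.766, 0.391, -0.51, -0.038], [-0.643, 0.483, -0.595, -0.62], [0.014, 0.783, 0.621, 0.669], [0.0, 0.0, 0.0, 1.0]] ['image', 'camera_matrix', 'world_from_camera']
0.1 [0.19244708 0.62047455 0.23073597] [-9.95423401e-05  1.49839292e-01  9.88710218e-01 -5.30347263e-04] 1.0033440605112216 0.0187
```

View pics/scene0.png

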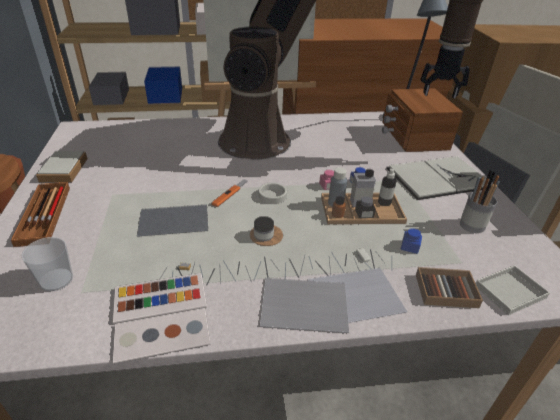

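View pics/side0.png

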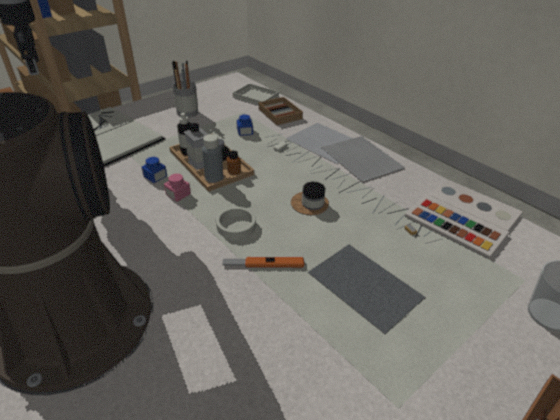

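Scene: rack around (362,207), coaster and wide jar (264,232), dark felt pad (173,220). The spray can is left at (338,187), the can in the middle (362,190), the dropper right (388,188). Decoys are blue and pink. I'll enlarge the views.

```bash
python3 - <<'E'
import cv2
a=cv2.imread("pics/scene0.png")[155:255,240:420]; b=cv2.imread("pics/side0.png")[105:225,150:340]
cv2.imwrite("pics/c1.png",cv2.resize(a,(792,440),interpolation=cv2.INTER_CUBIC))
cv2.imwrite("pics/c2.png",cv2.resize(b,(760,480),interpolation=cv2.INTER_CUBIC))
E
cat > h.py <<'E'
import numpy as np
from plant import viewer
def pix2w(s,u,v,z):
    K=s["camera_matrix"];T=s["world_from_camera"]
    d=np.linalg.inv(K)@[u,v,1]; d=T[:3,:3]@(d*[1,-1,-1]); o=T[:3,3]
    return (o+d*(z-o[2])/d[2])
def w2pix(s,p):
    K=s["camera_matrix"];T=s["world_from_camera"]
    c=T[:3,:3].T@(np.asarray(p)-T[:3,3]); q=K@(c*[1,-1,-1]); return q[:2]/q[2]
E
```

```text
(no output)
```

View pics/c1.png

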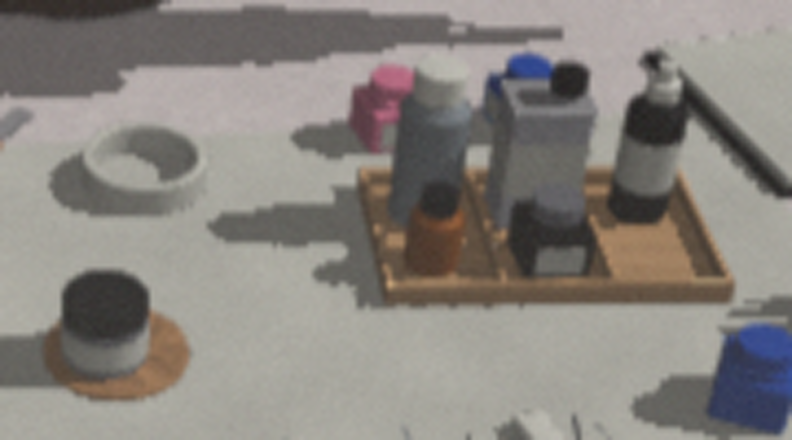

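View pics/c2.png

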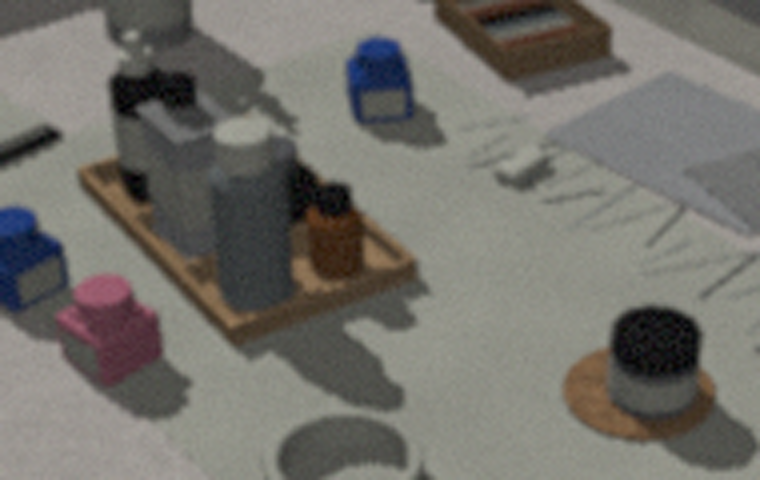

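```bash
cat > m1.py <<'E'
import numpy as np,cv2
from h import *
from scipy.optimize import least_squares
S={n:viewer.snapshot(n) for n in("scene","side")}
a=lambda x,y:(240+x/4.4,155+y/4.4); b=lambda x,y:(150+x/4,105+y/4)
def fit(obs,x0,z):
    def f(p):
        c,s=np.cos(p[2]),np.sin(p[2]); e=[]
        for n,(u,v),lx,ly in obs:
            e+=list(w2pix(S[n],[p[0]+c*lx-s*ly,p[1]+s*lx+c*ly,z])-[u,v])
        return e
    q=least_squares(f,x0); print(np.round(q.x,4),"resid px",np.round(q.fun,1)); return q.x
hx,hy=.071,.119
fit([("scene",a(388,288),hx,-hy),("scene",a(733,282),hx,hy),("scene",a(358,170),-hx,-hy),("scene",a(682,170),-hx,hy),
("side",b(80,172),-hx,hy),("side",b(235,330),-hx,-hy),("side",b(415,258),hx,-hy)],[.6,.2,0],.018)
hx,hy=.065,.1
fit([("scene",(139,233),hx,-hy),("scene",(208,232),hx,hy),("scene",(147,207),-hx,-hy),("scene",(207,206),-hx,hy),
("side",(309,274),-hx,hy),("side",(349,246),hx,hy),("side",(423,292),hx,-hy),("side",(382,328),-hx,-hy)],[.6,-.2,0],.003)
for t,n,p,z in [("coaster","scene",a(117,350),.004),("coaster","side",b(640,392),.004),("lid","scene",a(106,304),.052),("lid","side",b(656,342),.052),
 ("can cap","scene",a(570,77),.118),("spray top","scene",a(442,70),.122),("spray top","side",b(242,128),.122),("dropper base","scene",a(640,210),.006)
 ,("sq cap","scene",a(557,200),.06),("vial","scene",a(439,194),.066),("vial","side",b(334,193),.066)]:
    print(t,n,np.round(pix2w(S[n],*p,z),4))
E
python3 m1.py
```

```text
[ 0.4933  0.2903 -0.0892] resid px [-0.6 -0.8  0.5  0.1 -0.2 -1.1 -1.  -1.4 -0.2 -1.7 -0.4 -1.3  1.5 -0.4]
[ 0.4861 -0.2813  0.0157] resid px [-1.2  2.6  1.5 -1.7 -4.5  1.4  1.5 -1.9 -2.6 -4.8 -0.9 -4.3  1.   2.8
  0.5  2.9]
coaster scene [ 0.5861 -0.0193  0.004 ]
coaster side [ 0.5792 -0.0241  0.004 ]
lid scene [ 0.5976 -0.0283  0.052 ]
lid side [ 0.5758 -0.0375  0.052 ]
can cap scene [0.4642 0.3057 0.118 ]
spray top scene [0.4536 0.218  0.122 ]
spray top side [0.4604 0.2268 0.122 ]
dropper base scene [0.4709 0.375  0.006 ]
sq cap scene [0.5263 0.2862 0.06  ]
vial scene [0.52   0.2052 0.066 ]
vial side [0.5113 0.203  0.066 ]
```

```bash
python3 -m handwheel '[[[260,-330,110,0,0,-1.36,0],[260,-330,110,0,0,-1.36,0],[260,-330,110,0,0,-1.36,0],[260,-330,110,0,0,-1.36,0],[260,-330,110,0,0,-1.36,0],[260,-330,110,0,0,-1.36,0],[260,-330,110,0,0,-1.36,0],[260,-330,110,0,0,-1.36,0],[260,-330,110,0,0,-1.36,0],[260,-330,110,0,0,-1.36,0],[260,-330,110,0,0,-1.36,0],[260,-330,110,0,0,-1.36,0]]]'
python3 - <<'E'
from plant import read_state, viewer
import cv2,numpy as np
s=viewer.snapshot("wrist"); cv2.imwrite("pics/w1.png",cv2.resize(s["image"][:,:,::-1],(784,588),interpolation=cv2.INTER_CUBIC))
print(np.round(s["camera_matrix"],1).tolist(),np.round(s["world_from_camera"],3).tolist())
np.savez("w1.npz",K=s["camera_matrix"],T=s["world_from_camera"])
st=read_state(); print(st["t"],st["ee_pos"],st["eef_rot"],st["joint_pos"])
E
```

```text
t: 1.4
ee_pos: [0.4519, 0.2913, 0.3409]
eef_rot: [-0.0, 0.737, 0.675, -0.0]
ft_force: [-0.4, -0.3, 0.2]
gripper_width: 1.001
grasp_force: 0.0
[[344.9, 0.0, 280.5], [0.0, 344.9, 203.9], [0.0, 0.0, 1.0]] [[0.996, 0.084, 0.028, 0.46], [-0.088, 0.945, 0.315, 0.372], [-0.0, -0.316, 0.949, 0.484], [0.0, 0.0, 0.0, 1.0]]
1.45 [0.45174801 0.2914844  0.34086492] [-2.09944016e-04  7.37363309e-01  6.75496241e-01 -3.67961816e-04] [5.16460768e-01 2.23125933e-01 1.70760968e+00 2.61665003e-04
 1.21166815e+00 6.03889890e-01]
```

View pics/w1.png

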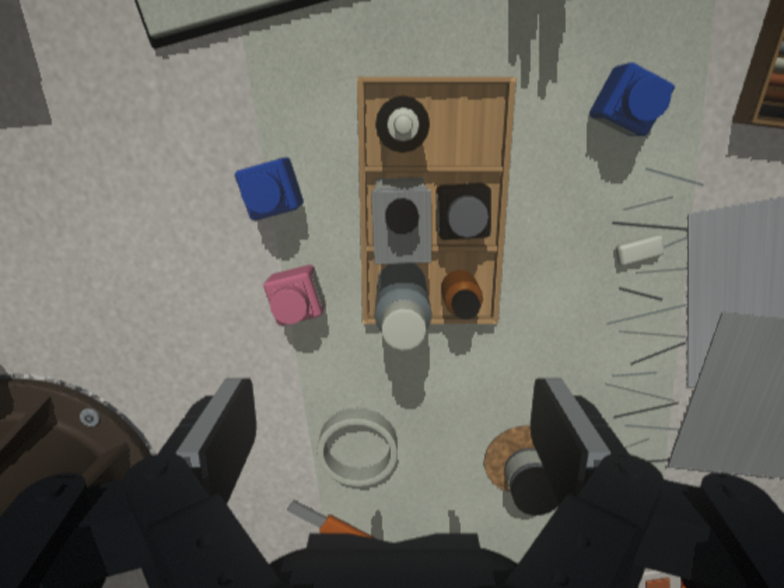

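The wrist view shows, in 1.4x pixels, the rack corners (359,78), (515,78), (497,325), (362,325). The can top is centred (402,226), the dropper (403,124), the square jar cap (468,216), and the coaster is partly hidden at (522,459).

```bash
cat > m2.py <<'E'
import numpy as np
from h import *
from scipy.optimize import least_squares
d=np.load("w1.npz"); s={"camera_matrix":d["K"],"world_from_camera":d["T"]}
P=lambda u,v,z:np.round(pix2w(s,u/1.4,v/1.4,z),4)
hx,hy=.071,.119
o=[((359,78),-hx,hy),((515,78),hx,hy),((497,325),hx,-hy),((362,325),-hx,-hy)]
def f(p):
    c,q=np.cos(p[2]),np.sin(p[2]); e=[]
    for uv,lx,ly in o: e+=list(w2pix(s,[p[0]+c*lx-q*ly,p[1]+q*lx+c*ly,.018])*1.4-uv)
    return e
R=least_squares(f,[.49,.29,-.09]); print("rack",np.round(R.x,4),np.round(R.fun,1))
x,y,t=R.x;c,q=np.cos(t),np.sin(t)
for lx in(-.031,.029):
    for ly in (-.077,0,.077): print("place",lx,ly,np.round([x+c*lx-q*ly,y+q*lx+c*ly],4))
print("can top",[P(*k,.102) for k in((373,190),(430,190),(431,262),(374,262))],P(402,226,.102))
print("cap",P(402,216,.124)); print("dropper",P(403,124,.094),P(403,123,.128))
print("sq cap",P(468,216,.06),"sq body",P(465,211,.042)); print("coaster left",P(484,459,.004),"lid",P(534,486,.052))
E
python3 m2.py
```

```text
rack [ 0.4914  0.289  -0.0912] [-1.9 -0.1  1.7  0.4  0.5  0.1 -0.3 -0.3]
place -0.031 -0.077 [0.4536 0.2152]
place -0.031 0 [0.4606 0.2918]
place -0.031 0.077 [0.4676 0.3685]
place 0.029 -0.077 [0.5133 0.2097]
place 0.029 0 [0.5203 0.2864]
place 0.029 0.077 [0.5273 0.363 ]
can top [array([0.44 , 0.325, 0.102]), array([0.4844, 0.321 , 0.102 ]), array([0.4815, 0.2626, 0.102 ]), array([0.4349, 0.2667, 0.102 ])] [0.4603 0.2945 0.102 ]
cap [0.4609 0.3066 0.124 ]
dropper [0.4676 0.3717 0.094 ] [0.4669 0.3724 0.128 ]
sq cap [0.5192 0.2898 0.06  ] sq body [0.5191 0.2911 0.042 ]
coaster left [ 0.5346 -0.014   0.004 ] lid [ 0.5807 -0.0156  0.052 ]
```

```bash
python3 -m handwheel '[[[8,2,0,0,0,-0.003,0],[8,2,-50,0,0,-0.003,0],[8,2,-100,0,0,-0.003,0],[8,2,-150,0,0,-0.003,0],[8,2,-200,0,0,-0.003,0],[8,2,-240,0,0,-0.003,0],[8,2,-262,0,0,-0.003,0],[8,2,-275,0,0,-0.003,0],[8,2,-275,0,0,-0.003,0],[8,2,-275,0,0,-0.003,0]]]'; python3 -m handwheel '[[[0,0,0,0,0,0,1],[0,0,0,0,0,0,1],[0,0,0,0,0,0,1],[0,0,0,0,0,0,1],[0,0,0,0,0,0,1],[0,0,0,0,0,0,1],[0,0,0,0,0,0,1],[0,0,0,0,0,0,1],[0,0,0,0,0,0,1],[0,0,0,0,0,0,1]]]'
```

```text
t: 2.45
ee_pos: [0.4611, 0.2934, 0.067]
eef_rot: [0.0, 0.739, 0.674, 0.0]
ft_force: [0.4, 0.4, 0.7]
gripper_width: 0.998
grasp_force: 0.0
t: 3.45
ee_pos: [0.461, 0.2931, 0.0674]
eef_rot: [0.0, 0.739, 0.673, 0.001]
ft_force: [-2.8, 0.0, 10.4]
gripper_width: 0.529
grasp_force: 59.0
```

```bash
python3 -m handwheel '[[[0,0,15,0,0,0,1],[0,0,45,0,0,0,1],[0,0,95,0,0,0,1],[0,0,145,0,0,0,1],[0,0,170,0,0,0,1],[0,0,170,0,0,0,1]]]'; python3 -m handwheel '[[[2,-45,0,0,0,0,1],[4,-90,0,0,0,0,1],[6,-140,0,0,0,0,1],[8,-190,0,0,0,0,1],[10,-240,0,0,0,0,1],[12,-290,0,0,0,0,1],[14,-340,0,0,0,0,1],[17,-390,0,0,0,0,1],[20,-440,0,0,0,0,1],[23,-490,0,0,0,0,1],[25,-530,0,0,0,0,1],[25,-530,0,0,0,0,1]]]'
python3 - <<'E'
from plant import read_state, viewer
import cv2,numpy as np
s=viewer.snapshot("wrist"); cv2.imwrite("pics/w2.png",cv2.resize(s["image"][:,:,::-1],(784,588),interpolation=cv2.INTER_CUBIC))
np.savez("w2.npz",K=s["camera_matrix"],T=s["world_from_camera"])
E
```

```text
t: 4.05
ee_pos: [0.4623, 0.2938, 0.2406]
eef_rot: [0.001, 0.739, 0.673, 0.003]
ft_force: [1.2, 1.0, -2.8]
gripper_width: 0.53
grasp_force: 62.2
t: 5.25
ee_pos: [0.4853, -0.2416, 0.2351]
eef_rot: [0.0, 0.74, 0.672, -0.0]
ft_force: [0.0, 0.8, -2.1]
gripper_width: 0.534
grasp_force: 62.1
```

View pics/w2.png

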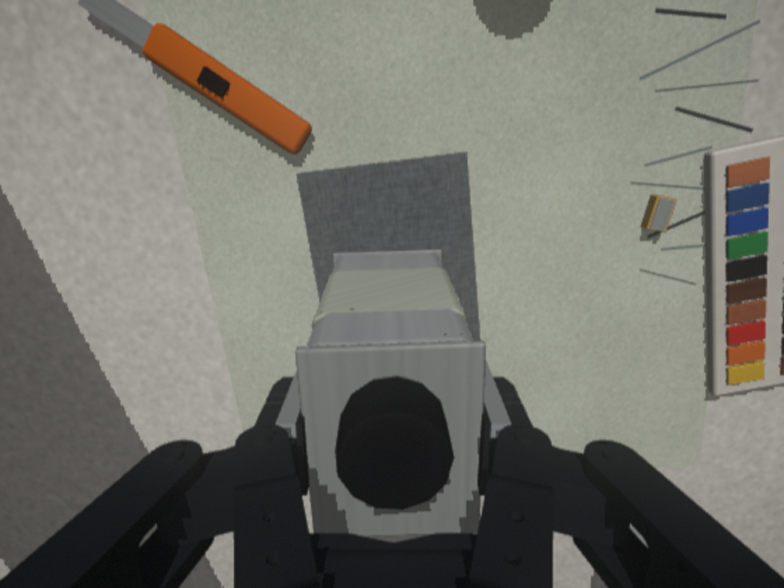

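The near felt corners are at (298,174) and (467,153), and the can hangs straight in the grip.

```bash
python3 - <<'E'
import numpy as np
from h import *
d=np.load("w2.npz"); s={"camera_matrix":d["K"],"world_from_camera":d["T"]}
A=pix2w(s,298/1.4,174/1.4,.003);B=pix2w(s,467/1.4,153/1.4,.003)
# check edge points along x sides
C=pix2w(s,480/1.4,335/1.4,.003); D=pix2w(s,319/1.4,280/1.4,.003)
print(A,B,np.linalg.norm(B-A),C,D)
u=(B-A)/np.linalg.norm(B-A); v=np.array([u[1],-u[0],0]); m=(A+B)/2
print("yaw",np.arctan2(u[1],u[0]), "centre",m+v*.1,"far spot",m+v*.15,"near",m+v*.05)
E
```

```text
[ 0.41870558 -0.18970247  0.003     ] [ 0.54737772 -0.18672964  0.003     ] 0.12870647226157914 [ 0.55115461 -0.33694453  0.003     ] [ 0.42231759 -0.27513766  0.003     ]
yaw 0.023099800113999414 centre [ 0.48535143 -0.28818938  0.003     ] far spot [ 0.48650631 -0.33817604  0.003     ] near [ 0.48419654 -0.23820271  0.003     ]
```

```bash
python3 -m handwheel '[[[1,-48,0,0,0,0,1],[1,-95,-20,0,0,0,1],[1,-95,-70,0,0,0,1],[1,-95,-120,0,0,0,1],[1,-95,-150,0,0,0,1],[1,-95,-162,0,0,0,1],[1,-95,-168,0,0,0,1],[1,-95,-170,0,0,0,1],[1,-95,-170,0,0,0,1],[1,-95,-170,0,0,0,1]]]'
```

```text
t: 6.3
ee_pos: [0.4874, -0.3326, 0.0677]
eef_rot: [0.001, 0.739, 0.674, 0.0]
ft_force: [-0.1, 0.4, -1.8]
gripper_width: 0.53
grasp_force: 61.9
```

```bash
python3 -m handwheel '[[[0,0,-1,0,0,0,1],[0,0,-2,0,0,0,1],[0,0,-2,0,0,0,1],[0,0,-2,0,0,0,1]]]'
```

```text
t: 6.7
ee_pos: [0.4867, -0.3323, 0.0645]
eef_rot: [0.0, 0.739, 0.673, 0.0]
ft_force: [-0.3, -1.4, 1.0]
gripper_width: 0.53
grasp_force: 62.2
```

```bash
python3 -m handwheel '[[[0,0,0,0,0,0,0],[0,0,0,0,0,0,0],[0,0,0,0,0,0,0],[0,0,0,0,0,0,0],[0,0,0,0,0,0,0],[0,0,0,0,0,0,0],[0,0,0,0,0,0,0],[0,0,40,0,0,0,0],[0,0,90,0,0,0,0],[0,0,140,0,0,0,0],[0,0,160,0,0,0,0],[0,0,160,0,0,0,0]]]'
python3 - <<'E'
from plant import read_state, viewer
import cv2,numpy as np
s=viewer.snapshot("wrist"); cv2.imwrite("pics/w3.png",s["image"][:,:,::-1])
np.savez("w3.npz",K=s["camera_matrix"],T=s["world_from_camera"])
E
```

```text
t: 7.9
ee_pos: [0.4881, -0.3333, 0.228]
eef_rot: [0.003, 0.739, 0.673, 0.001]
ft_force: [-0.2, -0.9, -0.4]
gripper_width: 1.002
grasp_force: 0.0
```

View pics/w3.png

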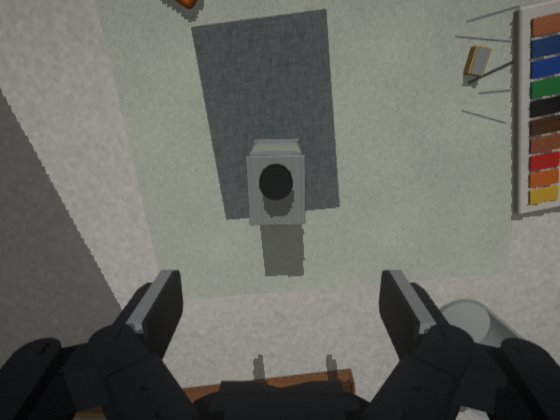

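The can stands upright on the pad, with its top centred at (276,189); pad corners are at (227,219), (339,207), (194,27), (326,10).

```bash
python3 - <<'E'
import numpy as np
from h import *
d=np.load("w3.npz"); s={"camera_matrix":d["K"],"world_from_camera":d["T"]}
for p in((227,219,.003),(339,207,.003),(194,27,.003),(326,10,.003),(276,189,.099),(276,181,.121)): print(pix2w(s,*p))
from plant import read_state; print(read_state()["ee_pos"])
E
```

```text
[ 0.42361122 -0.38793594  0.003     ]
[ 0.55156744 -0.38560914  0.003     ]
[ 0.42023319 -0.18960594  0.003     ]
[ 0.54703938 -0.1868144   0.003     ]
[ 0.48607786 -0.33018059  0.099     ]
[ 0.48744639 -0.31765982  0.121     ]
[ 0.48716162 -0.33262002  0.22581603]
```

```bash
python3 -m handwheel '[[[-1,45,0,0,0,0,0],[-2,95,0,0,0,0,0],[-4,145,0,0,0,0,0],[-6,195,0,0,0,0,0],[-8,245,0,0,0,0,0],[-10,295,0,0,0,0,0],[-12,345,0,0,0,0,0],[-14,395,0,0,0,0,0],[-15,445,0,0,0,0,0],[-16,495,0,0,0,0,0],[-18,545,0,0,0,0,0],[-20,595,0,0,0,0,0]]]'; python3 -m handwheel '[[[0,50,0,0,0,0,0],[0,95,0,0,0,0,0],[0,108,0,0,0,0,0],[0,108,0,0,0,0,0],[0,108,0,0,0,0,0]]]'
python3 - <<'E'
from plant import read_state
s=read_state();print(s["ee_pos"],s["eef_rot"])
E
```

```text
t: 9.15
ee_pos: [0.4654, 0.2642, 0.2229]
eef_rot: [-0.0, 0.739, 0.674, -0.001]
ft_force: [1.3, -1.2, -0.2]
gripper_width: 0.998
grasp_force: 0.0
t: 9.65
ee_pos: [0.4659, 0.3695, 0.223]
eef_rot: [-0.0, 0.739, 0.674, -0.001]
ft_force: [0.9, -0.9, -0.0]
gripper_width: 0.999
grasp_force: 0.0
[0.4658824  0.36950974 0.22301913] [-6.58685353e-06  7.39039654e-01  6.73660785e-01 -1.23931051e-03]
```

```bash
python3 -m handwheel '[[[1,1,-40,0,0,0,0],[1,1,-90,0,0,0,0],[1,1,-130,0,0,0,0],[1,1,-150,0,0,0,0],[1,1,-156,0,0,0,0],[1,1,-156,0,0,0,0],[1,1,-156,0,0,0,0]]]'; python3 -m handwheel '[[[0,0,0,0,0,0,1],[0,0,0,0,0,0,1],[0,0,0,0,0,0,1],[0,0,0,0,0,0,1],[0,0,0,0,0,0,1],[0,0,0,0,0,0,1],[0,0,0,0,0,0,1],[0,0,0,0,0,0,1],[0,0,0,0,0,0,1]]]'
```

```text
t: 10.35
ee_pos: [0.4684, 0.3713, 0.0695]
eef_rot: [0.0, 0.739, 0.673, 0.001]
ft_force: [0.6, -0.3, 0.8]
gripper_width: 0.999
grasp_force: 0.0
t: 11.25
ee_pos: [0.4678, 0.3719, 0.0693]
eef_rot: [-0.0, 0.739, 0.674, 0.001]
ft_force: [-3.4, 0.0, 12.8]
gripper_width: 0.473
grasp_force: 58.9
```

```bash
python3 -m handwheel '[[[0,0,15,0,0,0,1],[0,0,45,0,0,0,1],[0,0,95,0,0,0,1],[0,0,140,0,0,0,1],[0,0,156,0,0,0,1],[0,0,156,0,0,0,1]]]'; python3 -m handwheel '[[[1,-45,0,0,0,0,1],[2,-95,0,0,0,0,1],[4,-145,0,0,0,0,1],[6,-195,0,0,0,0,1],[8,-245,0,0,0,0,1],[9,-295,0,0,0,0,1],[10,-345,0,0,0,0,1],[11,-395,0,0,0,0,1],[12,-445,0,0,0,0,1],[14,-495,0,0,0,0,1],[16,-545,0,0,0,0,1],[17,-593,0,0,0,0,1]]]'
```

```text
t: 11.85
ee_pos: [0.4688, 0.3724, 0.2282]
eef_rot: [0.0, 0.739, 0.674, 0.003]
ft_force: [0.2, -0.0, -2.2]
gripper_width: 0.47
grasp_force: 61.0
t: 13.05
ee_pos: [0.4836, -0.2235, 0.2236]
eef_rot: [-0.001, 0.739, 0.673, -0.0]
ft_force: [0.8, 0.3, -0.9]
gripper_width: 0.468
grasp_force: 60.9
```

```bash
python3 -m handwheel '[[[0,-8,-40,0,0,0,1],[0,-8,-90,0,0,0,1],[0,-8,-130,0,0,0,1],[0,-8,-146,0,0,0,1],[0,-8,-152,0,0,0,1],[0,-8,-155,0,0,0,1],[0,-8,-157,0,0,0,1],[0,-8,-157,0,0,0,1],[0,-8,-157,0,0,0,1]]]'
```

```text
t: 13.95
ee_pos: [0.4851, -0.2297, 0.0682]
eef_rot: [0.001, 0.739, 0.674, 0.0]
ft_force: [0.0, 0.6, -0.0]
gripper_width: 0.472
grasp_force: 61.0
```

```bash
python3 -m handwheel '[[[0,0,-1,0,0,0,1],[0,0,-2,0,0,0,1],[0,0,-2,0,0,0,1]]]'
```

```text
t: 14.25
ee_pos: [0.485, -0.2298, 0.0663]
eef_rot: [0.001, 0.739, 0.674, 0.0]
ft_force: [-3.7, 0.7, 17.0]
gripper_width: 0.469
grasp_force: 62.8
```

```bash
python3 -m handwheel '[[[0,0,0,0,0,0,0],[0,0,0,0,0,0,0],[0,0,0,0,0,0,0],[0,0,0,0,0,0,0],[0,0,0,0,0,0,0],[0,0,0,0,0,0,0],[0,0,0,0,0,0,0],[0,0,40,0,0,0,0],[0,0,90,0,0,0,0],[0,0,140,0,0,0,0]]]'; python3 -m handwheel '[[[15,45,20,0,0,0,0],[40,90,20,0,0,0,0],[65,135,20,0,0,0,0],[90,170,20,0,0,0,0],[90,170,20,0,0,0,0],[90,170,20,0,0,0,0]]]'
python3 - <<'E'
from plant import read_state, viewer
import cv2,numpy as np
s=viewer.snapshot("wrist"); cv2.imwrite("pics/w4.png",cv2.resize(s["image"][:,:,::-1],(784,588),interpolation=cv2.INTER_CUBIC))
np.savez("w4.npz",K=s["camera_matrix"],T=s["world_from_camera"])
print(read_state()["ee_pos"])
E
```

```text
t: 15.25
ee_pos: [0.484, -0.2292, 0.2066]
eef_rot: [-0.001, 0.739, 0.673, -0.0]
ft_force: [0.9, 0.1, -0.7]
gripper_width: 1.0
grasp_force: 0.0
t: 15.85
ee_pos: [0.5747, -0.0585, 0.225]
eef_rot: [-0.0, 0.738, 0.674, -0.0]
ft_force: [0.1, -0.2, -0.1]
gripper_width: 0.998
grasp_force: 0.0
[ 0.57416053 -0.05943459  0.22500832]
```

View pics/w4.png

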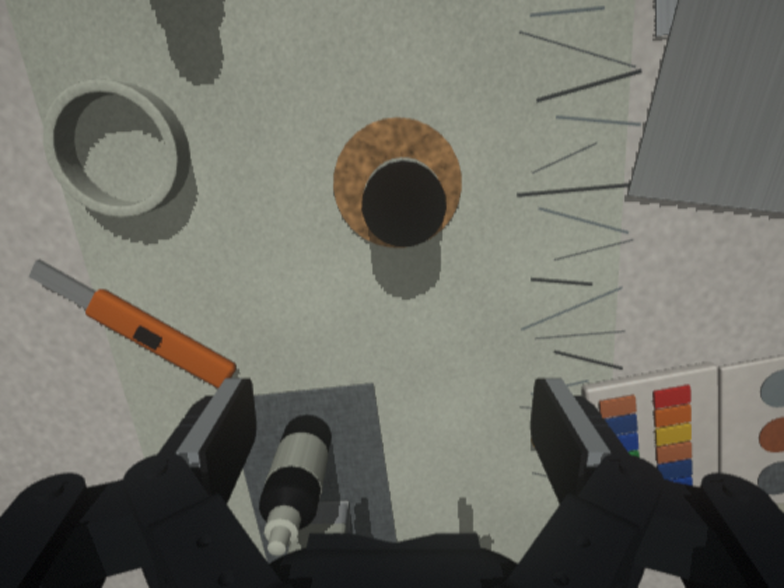

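The dropper stands on the pad, upright given the perspective. The coaster is centred at (398,182) and the jar lid at (404,204).

```bash
python3 - <<'E'
import numpy as np
from h import *
d=np.load("w4.npz"); s={"camera_matrix":d["K"],"world_from_camera":d["T"]}
for p in((398,182,.004),(333,182,.004),(462,182,.004),(398,117,.004),(404,204,.052),(362,204,.052),(447,204,.052),(404,160,.052),(404,247,.052),(310,430,.091)): print(pix2w(s,p[0]/1.4,p[1]/1.4,p[2]))
E
```

```text
[ 0.58297126 -0.0184469   0.004     ]
[ 0.534947   -0.01406515  0.004     ]
[ 0.6302587  -0.02276142  0.004     ]
[0.58695066 0.02691715 0.004     ]
[ 0.58560123 -0.02751931  0.052     ]
[ 0.55827327 -0.0250257   0.052     ]
[ 0.61358066 -0.03007236  0.052     ]
[5.87929146e-01 2.73154238e-04 5.20000000e-02]
[ 0.58319303 -0.05627039  0.052     ]
[ 0.50967278 -0.16669712  0.091     ]
```

```bash
python3 -m handwheel '[[[11,31,0,0,0,0,0],[11,31,-50,0,0,0,0],[11,31,-100,0,0,0,0],[11,31,-150,0,0,0,0],[11,31,-190,0,0,0,0],[11,31,-204,0,0,0,0],[11,31,-207,0,0,0,0],[11,31,-207,0,0,0,0]]]';  python3 -m handwheel '[[[0,0,0,0,0,0,1],[0,0,0,0,0,0,1],[0,0,0,0,0,0,1],[0,0,0,0,0,0,1],[0,0,0,0,0,0,1],[0,0,0,0,0,0,1],[0,0,0,0,0,0,1],[0,0,0,0,0,0,1]]]'
```

```text
t: 16.7
ee_pos: [0.5862, -0.0292, 0.0194]
eef_rot: [0.0, 0.739, 0.673, 0.0]
ft_force: [1.3, -0.2, 1.4]
gripper_width: 0.999
grasp_force: 0.0
t: 17.5
ee_pos: [0.5867, -0.0287, 0.0203]
eef_rot: [0.001, 0.739, 0.673, 0.001]
ft_force: [-2.3, -2.3, 15.8]
gripper_width: 0.642
grasp_force: 60.3
```

```bash
python3 -m handwheel '[[[0,0,15,0,0,0,1],[0,0,50,0,0,0,1],[0,0,100,0,0,0,1],[0,10,130,0,0,0,1],[-8,55,130,0,0,0,1],[-16,105,130,0,0,0,1],[-24,155,130,0,0,0,1],[-32,205,130,0,0,0,1],[-40,255,130,0,0,0,1],[-48,305,130,0,0,0,1],[-55,350,130,0,0,0,1],[-59,388,130,0,0,0,1]]]';  python3 -m handwheel '[[[0,0,0,0,0,0,1],[0,0,0,0,0,0,1]]]'
python3 - <<'E'
from plant import read_state, viewer
import cv2,numpy as np
s=viewer.snapshot("wrist"); cv2.imwrite("pics/w5.png",cv2.resize(s["image"][:,:,::-1],(784,588),interpolation=cv2.INTER_CUBIC))
np.savez("w5.npz",K=s["camera_matrix"],T=s["world_from_camera"])
print(read_state()["ee_pos"])
E
```

```text
t: 18.7
ee_pos: [0.5256, 0.3624, 0.15]
eef_rot: [0.0, 0.739, 0.674, 0.001]
ft_force: [0.9, -1.2, -1.4]
gripper_width: 0.636
grasp_force: 64.1
t: 18.9
ee_pos: [0.5261, 0.3604, 0.1493]
eef_rot: [0.0, 0.738, 0.674, 0.0]
ft_force: [0.2, -0.6, -1.8]
gripper_width: 0.64
grasp_force: 64.1
[0.52633047 0.35936734 0.14916246]
```

View pics/w5.png

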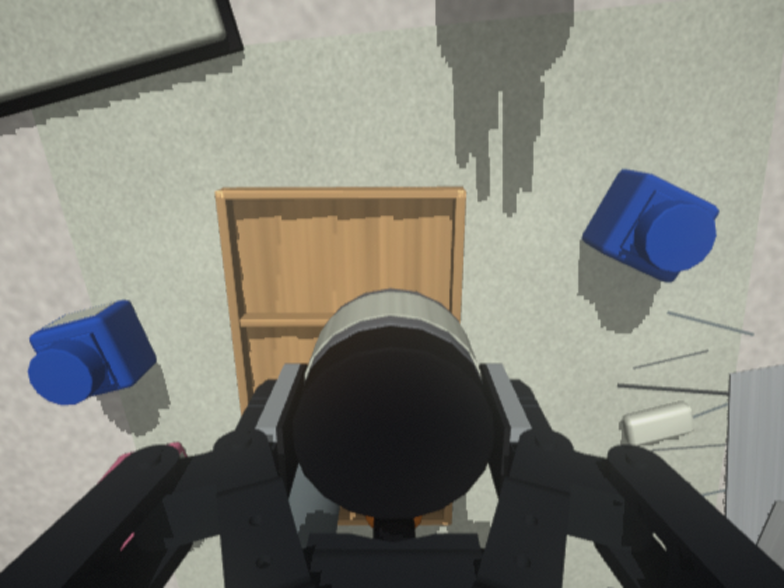

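The rack's far corners are at (217,190) and (465,190), and the held jar lid's centre is at about (393,423).

```bash
python3 - <<'E'
import numpy as np
from h import *
d=np.load("w5.npz"); s={"camera_matrix":d["K"],"world_from_camera":d["T"]}
A=pix2w(s,217/1.4,190/1.4,.018);B=pix2w(s,465/1.4,190/1.4,.018)
print(A,B,np.linalg.norm(A-B)); u=(B-A)/np.linalg.norm(B-A);v=np.array([u[1],-u[0],0])
print("yaw",np.arctan2(u[1],u[0]),"place",A+u*.1+v*.042)
for p in((393,423),(293,423),(494,423),(393,327),(393,523)): print(pix2w(s,p[0]/1.4,p[1]/1.4,.181))
E
```

```text
[0.43284072 0.41541015 0.018     ] [0.57163961 0.40269003 0.018     ] 0.13938053237093537
yaw -0.09138896759426052 place [0.52859042 0.36445924 0.018     ]
[0.52726204 0.36534224 0.181     ]
[0.50049808 0.3678151  0.181     ]
[0.55431121 0.36284302 0.181     ]
[0.52980792 0.39323458 0.181     ]
[0.52418124 0.33158944 0.181     ]
```

```bash
python3 -m handwheel '[[[1,2,-30,0,0,0,1],[1,2,-70,0,0,0,1],[1,2,-100,0,0,0,1],[1,2,-115,0,0,0,1],[1,2,-121,0,0,0,1],[1,2,-124,0,0,0,1],[1,2,-126,0,0,0,1],[1,2,-126,0,0,0,1],[1,2,-126,0,0,0,1]]]'
```

```text
t: 19.85
ee_pos: [0.5281, 0.3618, 0.0233]
eef_rot: [0.0, 0.739, 0.673, 0.001]
ft_force: [-0.6, 0.4, -1.3]
gripper_width: 0.635
grasp_force: 64.1
```

```bash
python3 -m handwheel '[[[0,0,-1,0,0,0,1],[0,0,-2,0,0,0,1],[0,0,-2,0,0,0,1]]]'
```

```text
t: 20.15
ee_pos: [0.528, 0.3619, 0.0223]
eef_rot: [0.0, 0.739, 0.674, 0.001]
ft_force: [-6.3, -4.5, 25.6]
gripper_width: 0.637
grasp_force: 66.9
```

```bash
python3 -m handwheel '[[[0,0,1,0,0,0,0],[0,0,1,0,0,0,0],[0,0,1,0,0,0,0],[0,0,1,0,0,0,0],[0,0,1,0,0,0,0],[0,0,1,0,0,0,0],[0,0,30,0,0,0,0],[0,0,80,0,0,0,0],[0,0,130,0,0,0,0],[-8,-40,170,0,0,0,0],[-8,-74,170,0,0,0,0],[-8,-74,170,0,0,0,0]]]'
python3 - <<'E'
from plant import read_state, viewer
import cv2,numpy as np
s=viewer.snapshot("wrist"); cv2.imwrite("pics/w6.png",cv2.resize(s["image"][:,:,::-1],(784,588),interpolation=cv2.INTER_CUBIC))
np.savez("w6.npz",K=s["camera_matrix"],T=s["world_from_camera"])
print(read_state()["ee_pos"])
E
```

```text
t: 21.35
ee_pos: [0.5197, 0.2843, 0.1921]
eef_rot: [0.001, 0.74, 0.673, 0.001]
ft_force: [-1.2, 0.6, 0.7]
gripper_width: 0.998
grasp_force: 0.0
[0.51976014 0.28581928 0.19135038]
```

View pics/w6.png

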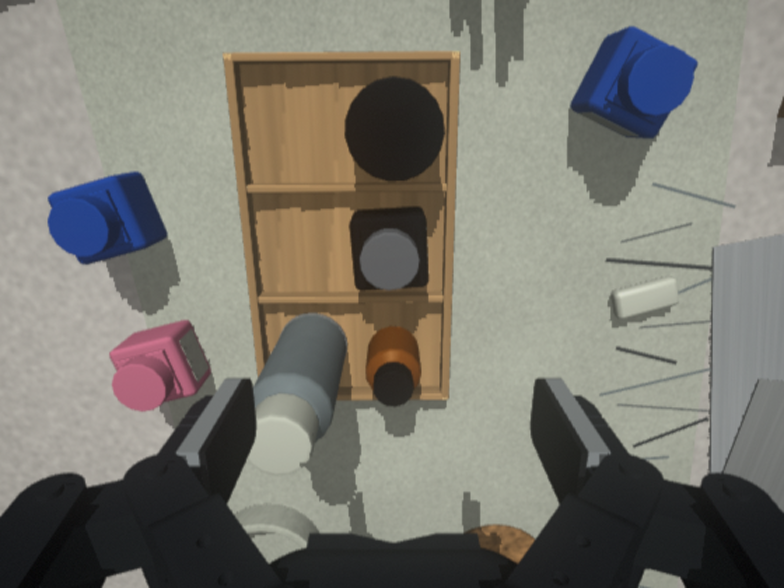

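The wide jar sits in its place (395,128). The square jar's cap is at (389,260).

```bash
python3 - <<'E'
import numpy as np
from h import *
d=np.load("w6.npz"); s={"camera_matrix":d["K"],"world_from_camera":d["T"]}
for p in((389,260,.06),(352,212,.042),(425,208,.042),(427,285,.042),(357,290,.042),(395,128,.054)): print(pix2w(s,p[0]/1.4,p[1]/1.4,p[2]))
E
```

```text
[0.51892613 0.2896734  0.06      ]
[0.49886385 0.31703909 0.042     ]
[0.54331861 0.31523632 0.042     ]
[0.54095478 0.26591892 0.042     ]
[0.49596071 0.26684148 0.042     ]
[0.52940759 0.36307975 0.054     ]
```

```bash
python3 -m handwheel '[[[0,3,-45,0,0,0,0],[0,3,-95,0,0,0,0],[0,3,-135,0,0,0,0],[0,3,-160,0,0,0,0],[0,3,-169,0,0,0,0],[0,3,-170,0,0,0,0],[0,3,-170,0,0,0,0]]]';  python3 -m handwheel '[[[0,0,0,0,0,0,1],[0,0,0,0,0,0,1],[0,0,0,0,0,0,1],[0,0,0,0,0,0,1],[0,0,0,0,0,0,1],[0,0,0,0,0,0,1],[0,0,0,0,0,0,1],[0,0,0,0,0,0,1]]]'
```

```text
t: 22.1
ee_pos: [0.5201, 0.291, 0.0211]
eef_rot: [0.0, 0.739, 0.674, 0.0]
ft_force: [-0.0, -1.0, -0.2]
gripper_width: 1.0
grasp_force: 0.0
t: 22.9
ee_pos: [0.5202, 0.2908, 0.0216]
eef_rot: [0.0, 0.739, 0.674, 0.001]
ft_force: [-2.8, -0.4, 12.6]
gripper_width: 0.546
grasp_force: 60.4
```

```bash
python3 -m handwheel '[[[0,0,15,0,0,0,1],[0,0,50,0,0,0,1],[0,0,100,0,0,0,1],[6,-30,130,0,0,0,1],[16,-80,130,0,0,0,1],[26,-130,130,0,0,0,1],[36,-180,130,0,0,0,1],[46,-230,130,0,0,0,1],[56,-280,130,0,0,0,1],[63,-311,130,0,0,0,1],[63,-311,130,0,0,0,1],[63,-311,130,0,0,0,1]]]'
python3 - <<'E'
from plant import read_state, viewer
import cv2,numpy as np
s=viewer.snapshot("wrist"); cv2.imwrite("pics/w7.png",cv2.resize(s["image"][:,:,::-1],(784,588),interpolation=cv2.INTER_CUBIC))
np.savez("w7.npz",K=s["camera_matrix"],T=s["world_from_camera"])
print(read_state()["ee_pos"])
E
```

```text
t: 24.1
ee_pos: [0.5825, -0.0214, 0.1511]
eef_rot: [0.0, 0.74, 0.673, 0.0]
ft_force: [0.0, 0.6, -1.1]
gripper_width: 0.547
grasp_force: 62.7
[ 0.58235756 -0.02040786  0.15096019]
```

View pics/w7.png

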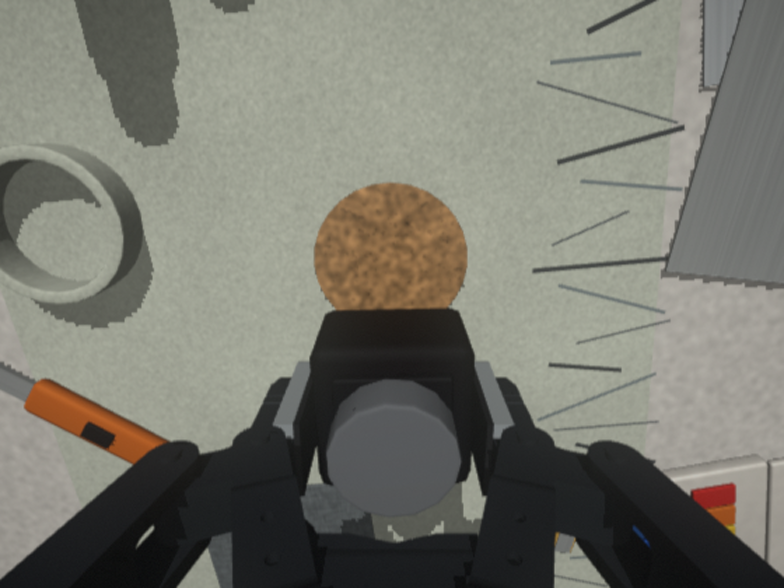

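The coaster spans columns 314–467 with its top at row 182; the held cap's centre is at (394,450).

```bash
python3 - <<'E'
import numpy as np
from h import *
from scipy.optimize import least_squares
d=np.load("w7.npz"); s={"camera_matrix":d["K"],"world_from_camera":d["T"]}
q=np.array([pix2w(s,a/1.4,b/1.4,.004)[:2] for a,b in((314,255),(467,255),(391,182),(332,202),(448,200),(328,300),(455,300))])
R=least_squares(lambda c:np.hypot(*(q-c).T)-.048,[.58,-.02]); print(R.x,R.fun)
print(pix2w(s,394/1.4,450/1.4,.1894),pix2w(s,326/1.4,450/1.4,.1894),pix2w(s,462/1.4,450/1.4,.1894))
E
```

```text
[ 0.58252734 -0.01919952] [-0.00021687 -0.00072971 -0.00121778  0.00168297  0.001781    0.00079696
  0.00137856]
[ 0.58366081 -0.02000947  0.1894    ] [ 0.56618798 -0.01831912  0.1894    ] [ 0.60114091 -0.02170051  0.1894    ]
```

```bash
python3 -m handwheel '[[[0,1,-40,0,0,0,1],[0,1,-80,0,0,0,1],[0,1,-110,0,0,0,1],[0,1,-122,0,0,0,1],[0,1,-127,0,0,0,1],[0,1,-130,0,0,0,1],[0,1,-131,0,0,0,1],[0,1,-131,0,0,0,1],[0,1,-131,0,0,0,1]]]'
```

```text
t: 25.05
ee_pos: [0.5832, -0.0196, 0.0202]
eef_rot: [0.001, 0.739, 0.673, 0.0]
ft_force: [0.7, -0.2, -0.8]
gripper_width: 0.547
grasp_force: 62.7
```

```bash
python3 -m handwheel '[[[0,0,-1,0,0,0,1],[0,0,-1.5,0,0,0,1],[0,0,-1.5,0,0,0,1]]]'
```

```text
t: 25.35
ee_pos: [0.5831, -0.0196, 0.0196]
eef_rot: [0.001, 0.739, 0.673, 0.001]
ft_force: [-6.3, 0.5, 27.6]
gripper_width: 0.543
grasp_force: 66.0
```

```bash
python3 -m handwheel '[[[0,0,1,0,0,0,0],[0,0,1,0,0,0,0],[0,0,1,0,0,0,0],[0,0,1,0,0,0,0],[0,0,1,0,0,0,0],[0,0,1,0,0,0,0],[0,0,30,0,0,0,0],[0,0,80,0,0,0,0],[0,0,130,0,0,0,0],[0,0,180,0,0,0,0],[0,0,207,0,0,0,0]]]'; python3 -m handwheel '[[[-14,-45,0,0,0,0,0],[-28,-90,0,0,0,0,0],[-42,-135,0,0,0,0,0],[-56,-180,0,0,0,0,0],[-70,-225,0,0,0,0,0],[-84,-270,0,0,0,0,0],[-96,-313,0,0,0,0,0],[-96,-313,0,0,0,0,0],[-96,-313,0,0,0,0,0],[-96,-313,0,0,0,0,0]]]'
python3 - <<'E'
from plant import read_state
s=read_state();print(s["ee_pos"],s["eef_rot"])
E
```

```text
t: 26.45
ee_pos: [0.5838, -0.0196, 0.229]
eef_rot: [0.002, 0.739, 0.673, 0.002]
ft_force: [0.1, 0.4, -0.4]
gripper_width: 0.999
grasp_force: 0.0
t: 27.45
ee_pos: [0.4866, -0.3318, 0.2246]
eef_rot: [-0.0, 0.739, 0.674, 0.0]
ft_force: [0.1, 0.2, 0.2]
gripper_width: 0.997
grasp_force: 0.0
[ 0.48657468 -0.33175541  0.22462354] [-3.31966564e-04  7.39132544e-01  6.73559923e-01  4.82345952e-05]
```

```bash
python3 -m handwheel '[[[0,0,-40,0,0,0,0],[0,0,-90,0,0,0,0],[0,0,-130,0,0,0,0],[0,0,-152,0,0,0,0],[0,0,-159,0,0,0,0],[0,0,-160,0,0,0,0],[0,0,-160,0,0,0,0]]]';  python3 -m handwheel '[[[0,0,0,0,0,0,1],[0,0,0,0,0,0,1],[0,0,0,0,0,0,1],[0,0,0,0,0,0,1],[0,0,0,0,0,0,1],[0,0,0,0,0,0,1],[0,0,0,0,0,0,1],[0,0,0,0,0,0,1]]]'
```

```text
t: 28.15
ee_pos: [0.4874, -0.3325, 0.0659]
eef_rot: [0.001, 0.739, 0.674, 0.0]
ft_force: [0.1, 0.7, 0.9]
gripper_width: 1.0
grasp_force: 0.0
t: 28.95
ee_pos: [0.4868, -0.3328, 0.0658]
eef_rot: [0.0, 0.739, 0.673, 0.0]
ft_force: [-2.4, 1.7, 10.8]
gripper_width: 0.533
grasp_force: 59.6
```

```bash
python3 -m handwheel '[[[0,0,15,0,0,0,1],[0,0,50,0,0,0,1],[0,0,100,0,0,0,1],[0,0,145,0,0,0,1],[0,0,165,0,0,0,1],[0,0,165,0,0,0,1]]]'; python3 -m handwheel '[[[-2,45,0,0,0,0,1],[-4,95,0,0,0,0,1],[-6,145,0,0,0,0,1],[-8,195,0,0,0,0,1],[-10,245,0,0,0,0,1],[-12,295,0,0,0,0,1],[-14,345,0,0,0,0,1],[-16,395,0,0,0,0,1],[-18,445,0,0,0,0,1],[-20,495,0,0,0,0,1],[-22,545,0,0,0,0,1],[-24,590,0,0,0,0,1]]]'; python3 -m handwheel '[[[-2,25,0,0,0,0,1],[-2,35,0,0,0,0,1],[-2,35,0,0,0,0,1],[-2,35,0,0,0,0,1],[-2,35,0,0,0,0,1]]]'
python3 - <<'E'
from plant import read_state
s=read_state();print(s["ee_pos"],s["eef_rot"])
E
```

```text
t: 29.55
ee_pos: [0.4879, -0.3336, 0.2343]
eef_rot: [0.003, 0.739, 0.673, 0.001]
ft_force: [0.5, -0.3, -2.2]
gripper_width: 0.531
grasp_force: 62.5
t: 30.75
ee_pos: [0.4615, 0.2595, 0.2292]
eef_rot: [-0.0, 0.739, 0.674, -0.0]
ft_force: [1.6, -1.0, -2.1]
gripper_width: 0.525
grasp_force: 62.4
t: 31.25
ee_pos: [0.4606, 0.2911, 0.2296]
eef_rot: [0.0, 0.74, 0.673, -0.0]
ft_force: [1.2, -0.7, -1.9]
gripper_width: 0.533
grasp_force: 62.3
[0.46055541 0.29114399 0.22963086] [ 1.69104138e-05  7.39611060e-01  6.73034427e-01 -3.75278769e-04]
```

```bash
python3 -m handwheel '[[[0.5,1.5,-40,0,0,0,1],[0.5,1.5,-90,0,0,0,1],[0.5,1.5,-130,0,0,0,1],[0.5,1.5,-148,0,0,0,1],[0.5,1.5,-156,0,0,0,1],[0.5,1.5,-159,0,0,0,1],[0.5,1.5,-160,0,0,0,1],[0.5,1.5,-160,0,0,0,1],[0.5,1.5,-160,0,0,0,1]]]'
```

```text
t: 32.15
ee_pos: [0.4617, 0.2943, 0.0708]
eef_rot: [0.0, 0.739, 0.673, 0.001]
ft_force: [0.2, 0.2, -3.2]
gripper_width: 0.528
grasp_force: 62.2
```

```bash
python3 -m handwheel '[[[-0.5,-1.2,0,0,0,0,1],[-0.5,-1.2,-1,0,0,0,1],[-0.5,-1.2,-2,0,0,0,1],[-0.5,-1.2,-2.5,0,0,0,1],[-0.5,-1.2,-2.5,0,0,0,1]]]'
```

```text
t: 32.65
ee_pos: [0.4607, 0.293, 0.0688]
eef_rot: [0.0, 0.739, 0.674, 0.0]
ft_force: [-8.6, -3.5, 30.9]
gripper_width: 0.534
grasp_force: 65.4
```

Contact; release, lift, and return for the dropper.

```bash
python3 -m handwheel '[[[0,0,1,0,0,0,0],[0,0,1,0,0,0,0],[0,0,1,0,0,0,0],[0,0,1,0,0,0,0],[0,0,1,0,0,0,0],[0,0,1,0,0,0,0],[0,0,1,0,0,0,0],[0,0,30,0,0,0,0],[0,0,80,0,0,0,0],[0,0,130,0,0,0,0],[0,0,155,0,0,0,0]]]'; python3 -m handwheel '[[[2,-45,0,0,0,0,0],[4,-95,0,0,0,0,0],[7,-145,0,0,0,0,0],[9,-195,0,0,0,0,0],[11,-245,0,0,0,0,0],[13,-295,0,0,0,0,0],[15,-345,0,0,0,0,0],[18,-395,0,0,0,0,0],[20,-445,0,0,0,0,0],[24,-495,0,0,0,0,0],[24,-520,0,0,0,0,0],[24,-522,0,0,0,0,0]]]'; python3 -m handwheel '[[[0,0,0,0,0,0,0],[0,0,0,0,0,0,0],[0,0,0,0,0,0,0]]]'
```

```text
t: 33.75
ee_pos: [0.4617, 0.2934, 0.2263]
eef_rot: [0.0, 0.739, 0.674, 0.002]
ft_force: [0.4, 0.4, -0.7]
gripper_width: 1.001
grasp_force: 0.0
t: 34.95
ee_pos: [0.4845, -0.2325, 0.2222]
eef_rot: [0.0, 0.74, 0.672, -0.0]
ft_force: [0.7, 0.5, -0.3]
gripper_width: 1.002
grasp_force: 0.0
t: 35.25
ee_pos: [0.4846, -0.2281, 0.2223]
eef_rot: [-0.0, 0.739, 0.674, 0.0]
ft_force: [0.4, 0.1, -0.1]
gripper_width: 1.0
grasp_force: 0.0
```

```bash
python3 -m handwheel '[[[0,-1,-40,0,0,0,0],[0,-1,-90,0,0,0,0],[0,-1,-130,0,0,0,0],[0,-1,-149,0,0,0,0],[0,-1,-155,0,0,0,0],[0,-1,-155,0,0,0,0],[0,-1,-155,0,0,0,0]]]';  python3 -m handwheel '[[[0,0,0,0,0,0,1],[0,0,0,0,0,0,1],[0,0,0,0,0,0,1],[0,0,0,0,0,0,1],[0,0,0,0,0,0,1],[0,0,0,0,0,0,1],[0,0,0,0,0,0,1],[0,0,0,0,0,0,1],[0,0,0,0,0,0,1]]]'
```

```text
t: 35.95
ee_pos: [0.4854, -0.2303, 0.0684]
eef_rot: [0.001, 0.739, 0.674, 0.0]
ft_force: [1.0, -0.7, -0.3]
gripper_width: 0.994
grasp_force: 0.0
t: 36.85
ee_pos: [0.4848, -0.2305, 0.0683]
eef_rot: [0.001, 0.739, 0.673, 0.0]
ft_force: [-2.9, 0.8, 16.3]
gripper_width: 0.472
grasp_force: 58.4
```

```bash
python3 -m handwheel '[[[0,0,15,0,0,0,1],[0,0,50,0,0,0,1],[0,0,100,0,0,0,1],[0,0,145,0,0,0,1],[0,0,157,0,0,0,1],[0,0,157,0,0,0,1]]]'; python3 -m handwheel '[[[-1,45,0,0,0,0,1],[-2,95,0,0,0,0,1],[-4,145,0,0,0,0,1],[-6,195,0,0,0,0,1],[-8,245,0,0,0,0,1],[-9,295,0,0,0,0,1],[-10,345,0,0,0,0,1],[-11,395,0,0,0,0,1],[-12,445,0,0,0,0,1],[-14,495,0,0,0,0,1],[-16,545,0,0,0,0,1],[-17,585,0,0,0,0,1]]]'; python3 -m handwheel '[[[0,16,0,0,0,0,1],[0,17,0,0,0,0,1],[0,17,0,0,0,0,1],[0,17,0,0,0,0,1]]]'
python3 - <<'E'
from plant import read_state
s=read_state();print(s["ee_pos"],s["eef_rot"])
E
```

```text
t: 37.45
ee_pos: [0.4856, -0.2308, 0.2263]
eef_rot: [0.002, 0.739, 0.673, 0.001]
ft_force: [-0.2, 0.1, -2.3]
gripper_width: 0.468
grasp_force: 61.1
t: 38.65
ee_pos: [0.4661, 0.3569, 0.2219]
eef_rot: [-0.0, 0.739, 0.674, -0.001]
ft_force: [1.2, -1.0, -0.6]
gripper_width: 0.47
grasp_force: 61.1
t: 39.05
ee_pos: [0.4674, 0.3702, 0.2235]
eef_rot: [0.0, 0.74, 0.673, -0.001]
ft_force: [0.3, -0.4, -1.4]
gripper_width: 0.474
grasp_force: 61.1
[0.46739307 0.37016359 0.2235241 ] [ 3.03382955e-05  7.39530138e-01  6.73122908e-01 -8.50831826e-04]
```

```bash
python3 -m handwheel '[[[0,0,-40,0,0,0,1],[0,0,-90,0,0,0,1],[0,0,-125,0,0,0,1],[0,0,-142,0,0,0,1],[0,0,-149,0,0,0,1],[0,0,-151,0,0,0,1],[0,0,-151,0,0,0,1],[0,0,-151,0,0,0,1]]]'
```

```text
t: 39.85
ee_pos: [0.4683, 0.372, 0.0746]
eef_rot: [0.0, 0.739, 0.673, 0.001]
ft_force: [0.6, 0.1, -0.1]
gripper_width: 0.474
grasp_force: 61.1
```

Target (.4678, .3712, .0713).

```bash
python3 -m handwheel '[[[-0.5,-0.5,-1,0,0,0,1],[-0.5,-0.5,-2,0,0,0,1],[-0.5,-0.5,-3,0,0,0,1],[-0.5,-0.5,-3.5,0,0,0,1],[-0.5,-0.5,-3.5,0,0,0,1]]]'
```

```text
t: 40.35
ee_pos: [0.4674, 0.3719, 0.0713]
eef_rot: [-0.0, 0.739, 0.674, 0.001]
ft_force: [-5.2, -0.3, 22.2]
gripper_width: 0.47
grasp_force: 63.5
```

Release, lift, and back off for a check view like w1.

```bash
python3 -m handwheel '[[[0,0,1,0,0,0,0],[0,0,1,0,0,0,0],[0,0,1,0,0,0,0],[0,0,1,0,0,0,0],[0,0,1,0,0,0,0],[0,0,1,0,0,0,0],[0,0,1,0,0,0,0],[0,0,30,0,0,0,0],[0,0,80,0,0,0,0],[0,0,130,0,0,0,0],[0,0,180,0,0,0,0]]]'; python3 -m handwheel '[[[-5,-30,50,0,0,0,0],[-16,-80,88,0,0,0,0],[-16,-81,88,0,0,0,0],[-16,-81,88,0,0,0,0],[-16,-81,88,0,0,0,0],[-16,-81,88,0,0,0,0]]]'
python3 - <<'E'
from plant import read_state, viewer
import cv2,numpy as np
s=viewer.snapshot("wrist"); cv2.imwrite("pics/w8.png",cv2.resize(s["image"][:,:,::-1],(784,588),interpolation=cv2.INTER_CUBIC))
np.savez("w8.npz",K=s["camera_matrix"],T=s["world_from_camera"])
print(read_state()["ee_pos"])
s=viewer.snapshot("scene");a=s["image"][145:265,220:440,::-1]; cv2.imwrite("pics/s8.png",cv2.resize(a,(792,432),interpolation=cv2.INTER_CUBIC))
E
```

```text
t: 41.45
ee_pos: [0.4667, 0.371, 0.2517]
eef_rot: [-0.0, 0.739, 0.673, -0.0]
ft_force: [1.8, 0.4, -0.5]
gripper_width: 1.001
grasp_force: 0.0
t: 42.05
ee_pos: [0.4509, 0.2907, 0.3365]
eef_rot: [-0.0, 0.739, 0.674, -0.001]
ft_force: [0.2, -1.4, -0.2]
gripper_width: 1.001
grasp_force: 0.0
[0.45082993 0.2907557  0.33643464]
```

View pics/w8.png

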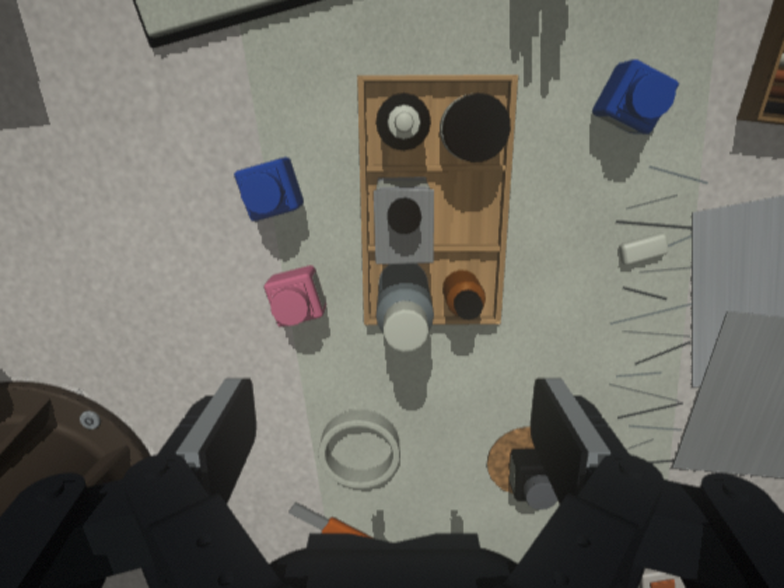

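View pics/s8.png

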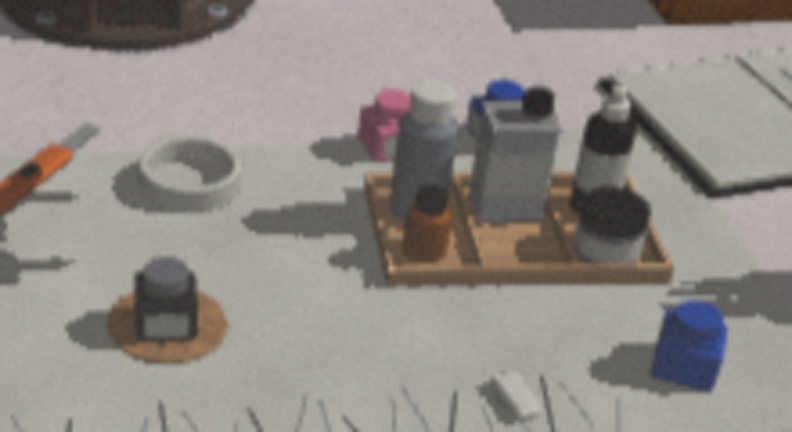

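Everything is upright and in its place: the can is at (405,224) and the dropper at (403,121), matching the first view. The wide jar is at the back of the rack and the square jar is centred on the coaster.

```bash
python3 -c "
from plant import job_done; print(job_done())"
```

```text
the job is handed in; nothing more can be done
None
```

The job is done and handed in at about 42 s: the wide jar is at the back of the rack, the square jar is on the middle of the coaster, and the can and dropper bottle are back where they stood; everything is upright and I left the spray can and vial alone.

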